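Weigh the seasoning canister on the hook scale

TASK

Weigh the seasoning canister: hang it by its loop on the hook of the spring scale, easing its weight on slowly until the scale carries all of it before you let go, so that the hook neither jumps nor bounces, and leave it hanging untouched until the reading has been still for a good second. Then ease it off the hook slowly, so that the hook does not snap back, and set it down gently, upright, in the shallow steel pan. Keep the canister upright, never pull the hook down to its stop, and leave the other things where they are.

Things in the scene. Friction and masses are not known exactly. Their poses are not given: they have to be found in the camera images.
- canister_tab (a point): Middle of the black flat grip tab on top of the loose seasoning canister, on its axis, 176 mm above its underside. The tab is 24 mm in x, 14 mm in y and spans 145 to 197 mm above the underside; pinch it across its 14 mm (along y). Canister axes: z up, y along the loop's width, x through the loop's window. Mass 0.22 to 0.88 kg, different each time.
- canister_loop (a point): Underside of the peak of the rigid loop on the canister's lid, on the axis, 140 mm above the canister's underside, 36 mm below the tab's middle; canister axes. The loop is 7 mm round bar in the y-z plane: legs at y = +/-29 mm rise to 125 mm, then two slopes meet in the peak. The window below, 51 mm wide, is open along x and reaches down to the lid at 85 mm. Same after a half turn.
- canister_mid (a point): Centre of the canister's closed steel body (cylinder 64 mm diameter, lid 68 mm, 85 mm tall to the lid's top), on its axis, 42.5 mm above its underside; canister axes.
- scale: Fixed hook scale: base 150 x 130 x 16 mm on the table, column 40 x 50 mm in plan, 327 mm tall with cap, origin at the centre of the base's underside. Its hook arm reaches out towards its own -x; z up.
- hook_seat (a point): Upper surface of the bottom of the hook's V seat, 140 mm out from the scale's axis along its -x, 240 mm above the table when empty; sinks with the hook; scale axes. The hook is 8 mm round bar along x. From the seat it slopes up at 42 degrees both ways: to the tip 18 mm further out, and to the level arm, from 18 mm on the column's side to a carriage 66 mm wide at 111 mm; tip and arm tops are 16 mm above the seat.
- hook (a joint): How far the sprung hook is down, in m: 0 when empty, it sinks 1 m per 150 N of load (6.7 mm per N; 14 to 58 mm under the canister), hard stop at 0.075. Lightly damped: it bounces if the load on it changes suddenly; moving faster than 0.1 m/s at any instant, or 0.05 m/s with the canister let go, counts as a jolt.
- pan: Fixed shallow steel pan, open on top, 180 (its x) x 150 (its y) mm outside, 22 mm high, walls and floor 4 mm thick; origin at the centre of its underside.
- squeeze_bottle: Bystander: loose white squeeze bottle, 54 mm diameter, 175 mm tall, origin at the centre of its underside.
- spice_jar: Bystander: loose glass jar with black cap, 56 mm diameter, 90 mm tall, origin at the centre of its underside.
- salt_tin: Bystander: loose low round steel tin, 60 mm diameter, 45 mm tall, origin at the centre of its underside.
Not all that is in view belongs to the job. Leave any blue look-alike of the part that bears canister_tab alone.

How it is judged:
On the way, in this order (a step that is already met when the one before it is completed fails the run):
1. the canister hangs on the hook, untouched by the robot, and hook and canister stay still for 1 s (contact force between canister and hook above 1 N and height (world z) of canister_mid above 0.06 m and value of joint hook above 0.01 m and contact force between canister and the arm below 0.05 N and contact force between canister and the fingers below 0.05 N and velocity of joint hook between -0.01 and 0.01 m/s and linear speed of canister below 0.03 m/s), for 1 s.
2. the canister is lifted off and the hook is back up, empty (value of joint hook below 0.004 m and contact force between canister and hook below 0.05 N), for 0.1 s.
At the end, for the whole second after the job is handed in: The canister stands upright (within 3.5 degrees), released and at rest on the floor of the steel pan, inside its walls, and the hook is empty and back at its top (within 4 mm) (x of canister_mid in the frame of pan between -0.057 and 0.057 m and y of canister_mid in the frame of pan between -0.042 and 0.042 m and height (world z) of canister_mid below 0.052 m and angle between canister_mid's own z axis and vertical below 0.06 rad and contact force between canister and pan above 1 N and linear speed of canister below 0.02 m/s and value of joint hook below 0.004 m); the robot touches nothing.
It fails at once if the hook jolts: it moves faster than 100 mm/s, or faster than 50 mm/s once the canister is let go on it (velocity of joint hook above 0.1 m/s or velocity of joint hook below -0.1 m/s or (contact force between canister and the fingers below 0.05 N and contact force between canister and hook above 0.2 N and (velocity of joint hook above 0.05 m/s or velocity of joint hook below -0.05 m/s))).
It fails at once if the hook is pulled down to its stop (below 70 mm) (value of joint hook above 0.07 m).
It fails at once if the canister is tipped by more than 35 degrees (angle between canister_mid's own z axis and vertical above 0.61 rad).
It fails at once if the canister is dropped (falls free at over 0.3 m/s) or slammed into the pan (over 60 N) (contact force between canister and pan above 60 N or (contact force between canister and the fingers below 0.05 N and contact force between canister and hook below 0.05 N and linear speed of canister above 0.3 m/s)).
It fails at once if a bystander is moved by more than 30 mm (distance of any of squeeze_bottle, spice_jar, salt_tin from where it was at the start of the episode above 0.03 m).
It also fails if it takes over 64 s, if anything falls off the work surface, if the arm or the gripper's body presses on something with over 40 N, if the wrist force passes 120 N, or if a joint passes its speed limit or range.

ROBOT

A 6-joint arm with a two-finger parallel gripper is mounted at the origin on the work surface. World frame = base frame: x ahead of the robot, y to its left, z up, the work surface at z = 0. Lengths are in m, angles in rad, forces in N, time in s.
With the tool pointing down it reaches from about 0.225 to 0.875 m from the base axis. Payload 3.4 kg.
Tool frame: the origin (TCP) lies midway between the tips of the shut fingers; the grasp point (between the pads) lies env.grasp_offset behind it (env.grasp_offset is the distance from the TCP to the grasp point, in m); z points along the fingers, y is the direction in which the jaws open and shut (so a half turn about z gives the same grasp; the last joint's range is limited). The gripper opens to 85 mm and grips with 20 to 120 N. Pads are 22 mm wide; open, the fingers measure 114 mm over their backs; the gripper's body (76 mm by 85 mm) begins 54 mm behind the grasp point. The pads swing forward as they close: fully open they stand 13 mm farther back than shut.
Start: joints at [0.985, 0.276, 1.505, -0, 1.361, -0.121], TCP at [0.258, 0.514, 0.231] pointing down, gripper open.
Joint ranges: [-2.89, 2.89], [-0.75, 2.08], [0.22, 2.7], [-1.18, 4.32], [0.11, 2.71], [-2.7, 2.7]. Speed limits (rad/s): [2.57, 2.57, 3.14, 3.14, 3.14, 3.14].

INTERFACE

Orientations are given as a rotation vector (axis times angle).
In Python, from bench import env gives the robot as it stands. The module is installed in compiled form; this text tells all that it offers.
- The arm moves only by the tool send_rows, never from a script. Its argument "rows" is a list of rows, each a list of 2 entries, a list of its own where there are three numbers: the shift along the world's x, y, z in m, then the turn about the world's z in degrees. In form: [[[x, y, z], twist], ...]. A call has exactly 8 rows; each row is the pose to reach, as a shift and turn from the pose measured when the call began; what a row does not reach only later rows make up. A row lasts 1/12 s, in which the tool goes at most 41.7 mm and 7.16 degrees, less where a joint would pass 70% of its speed; a pose out of reach is approached as far as the arm can. A call with a gripper value outside its range is refused whole. "grip" is the gripper's target within -1 to 1 (fully open at 1, half-way at 0, shut at -1), set as the call begins (left out, the last holds). The fingers move at their own pace and stop on an object; "newtons" is the grip in N (left out, the last holds). Time passes only in rows, so rows that repeat a pose let the fingers close, or fill a call up. It gives the time, the measured TCP pose, the force and the opening at its end, in the units of the state.
- env.state(): the state, without advancing time (a new reading comes with each control period).
- env.snapshot(name): name is "scene" or "side" or "wrist"; returns (picture, depth): 420x560x3 uint8, red, green, blue; 420x560 float32, m along the optical axis (not along the pixel's ray), 0 where there is no reading.
- env.camera_params(name): a dict with "fx", "fy", "cx", "cy" (pixels), "R" (3x3) and "t" (3): a world point X has camera coordinates R X + t; the wrist camera has in their place "tool_from_camera" (4x4, takes a point from camera to tool coordinates, whose origin is the TCP and whose axes are the flange's). Camera axes: x right, y down, z forward; pixel columns grow to the right and rows downward; lengths in m; the calibration is good to about 2 mm. A picture is of the moment at which its call begins: read the wrist's pose just before it. camera_params takes no time and is no camera call.
- env.job_done(): hands the job in, once; it reports no verdict.
The state is a dict: "time": time; "joint_pos": joint angles; "dq": joint speeds; "effort": joint torques, N m; "eef_pos": TCP position; "tool_rot": TCP orientation; "contact_force": force on the tool from outside, world axes, zero at the start; "wrist_torque": the same for the moment, N m; "width": finger opening in m.
Only numpy, scipy, OpenCV 4.12 (cv2) and the standard library are available. Lean on these libraries where they do the work, as an engineer would, in place of code of your own. Each camera call takes 0.05 s, during which the arm holds its last target.

## Working session

There is one attempt and no reset: what is moved stays moved. The work goes in short steps, Python scripts to look and compute and a tool call to move; the robot and the scene stay as the last step left them, time stands still between calls to the robot, and variables do not carry over. Pictures are saved under pics/ and viewed, and the job is handed in when it is done.

Besides the shell and the picture viewer there is one more tool, called after "Request:" as name(argument=value, ...) on one line, values as JSON. send_rows: Moves the arm, as the interface text tells. Its arguments: {"type":"object","properties":{"rows":{"type":"array","items":{"type":"array"}},"grip":{"type":"number"},"newtons":{"type":"number"}},"required":["rows"]}

```bash
mkdir -p pics
cat > h.py <<'E'
import numpy as np,cv2
from bench import env
def snap(n,f):
    s=env.state(); p,d=env.snapshot(n); cv2.imwrite('pics/'+f+'.png',p[:,:,::-1]); np.savez('pics/'+f+'.npz',p=p,d=d,pos=s['eef_pos'],rot=s['tool_rot']); return p,d
def world(n,f,u,v,z=None):
    q=np.load('pics/'+f+'.npz'); c=env.camera_params(n); z=q['d'][int(v),int(u)] if z is None else z
    X=np.array([(u-c['cx'])/c['fx']*z,(v-c['cy'])/c['fy']*z,z])
    if 'R' in c: return np.array(c['R']).T@(X-np.array(c['t']))
    T=np.array(c['tool_from_camera']); X=T[:3,:3]@X+T[:3,3]
    return cv2.Rodrigues(np.array(q['rot'],float))[0]@X+q['pos']
def cloud(n,f):
    q=np.load('pics/'+f+'.npz'); c=env.camera_params(n); d=q['d']; v,u=np.mgrid[:420,:560]
    X=np.stack([(u-c['cx'])/c['fx']*d,(v-c['cy'])/c['fy']*d,d],-1)
    if 'R' in c: W=(X-np.array(c['t']))@np.array(c['R'])
    else:
        T=np.array(c['tool_from_camera']); W=(X@T[:3,:3].T+T[:3,3])@cv2.Rodrigues(np.array(q['rot'],float))[0].T+q['pos']
    W[d<=0]=np.nan
    return W
E
python3 - <<'E'
from h import *
snap('scene','s0');snap('side','d0')
print(env.state(),env.grasp_offset)
for n in('scene','side'):
    c=env.camera_params(n);print(n,c)
E
```

```text
{'time': 0.1, 'joint_pos': array([ 9.85045179e-01,  2.76524613e-01,  1.50602859e+00,  2.05860269e-06,
        1.36068657e+00, -1.21013913e-01]), 'dq': array([-6.46886346e-04, -1.51976919e-03, -3.81341568e-03, -1.34924213e-05,
       -1.12457352e-04, -5.80052911e-04]), 'effort': array([ 3.02361223e-03, -4.17701948e+01, -2.46404868e+01,  1.06206537e-04,
        5.81230677e-03,  2.32728588e-06]), 'eef_pos': array([0.25745363, 0.51360891, 0.23052149]), 'tool_rot': array([-7.23324514e-01, -3.05660057e+00,  2.42588634e-03]), 'contact_force': array([0.24197982, 0.1931308 , 0.00308523]), 'wrist_torque': array([-0.00474639, -0.02396404, -0.00355198]), 'width': 0.08567089570816332} 0.0187
scene {'fx': 417.28533338767573, 'fy': 417.28533338767573, 'cx': 282.74631704472716, 'cy': 217.638203298079, 'R': array([[ 0.60457207,  0.79654505, -0.00293368],
       [ 0.63316222, -0.48279384, -0.60499232],
       [-0.48332   ,  0.36390397, -0.7962259 ]]), 't': array([-0.31711502, -0.25656024,  1.38809904])}
side {'fx': 519.6309549825077, 'fy': 519.6309549825077, 'cx': 281.20288746577523, 'cy': 212.6117685699371, 'R': array([[ 0.84269883, -0.53792057,  0.02236397],
       [-0.35219496, -0.58220959, -0.73279649],
       [ 0.40720682,  0.60965027, -0.68008026]]), 't': array([-0.4797778 ,  0.29175469,  1.09527656])}
```

View pics/s0.png

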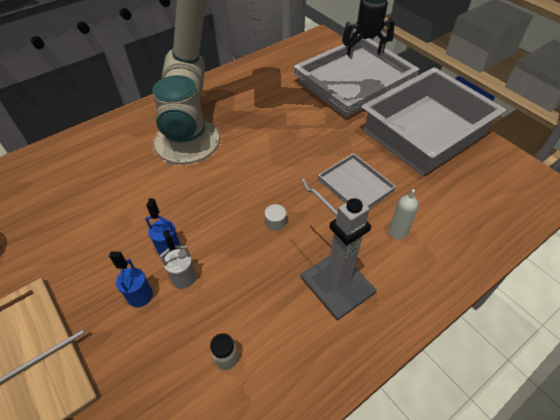

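View pics/d0.png

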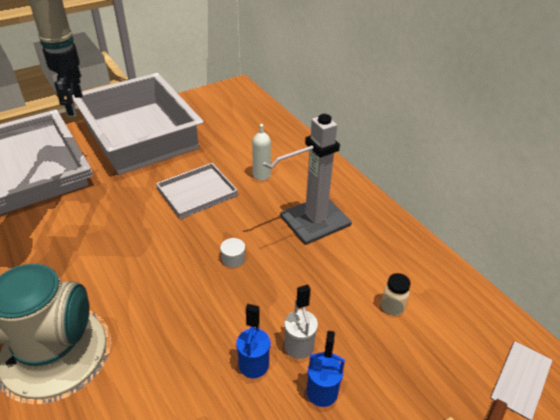

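The steel canister is at scene (180,268) and side (300,333), with blue look-alikes on both sides of it. The scale is at scene (340,285), its hook tip near (305,185), and the pan is at (356,183).

Run:
```python
import cv2
a=cv2.imread('pics/s0.png');b=cv2.imread('pics/d0.png')
cv2.imwrite('pics/c1.png',cv2.resize(a[190:320,100:230],None,fx=4.5,fy=4.5,interpolation=2))
cv2.imwrite('pics/c2.png',cv2.resize(b[270:410,220:370],None,fx=4.2,fy=4.2,interpolation=2))
cv2.imwrite('pics/c3.png',cv2.resize(a[160:320,280:420],None,fx=3.7,fy=3.7,interpolation=2))
cv2.imwrite('pics/c4.png',cv2.resize(b[100:250,220:370],None,fx=3.9,fy=3.9,interpolation=2))
```

```text
(no output)
```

View pics/c1.png

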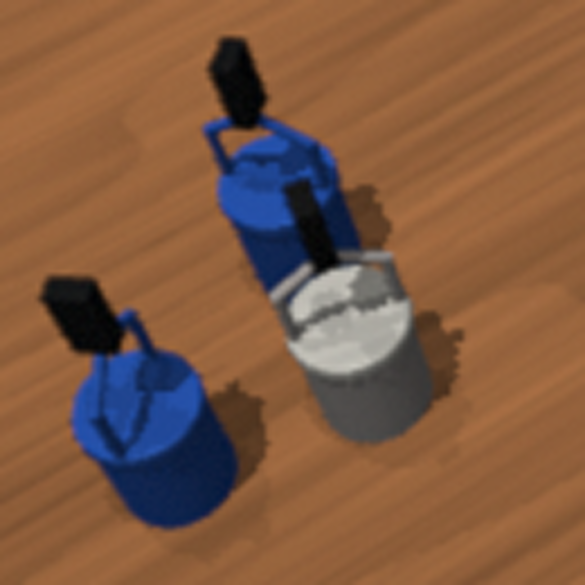

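View pics/c2.png

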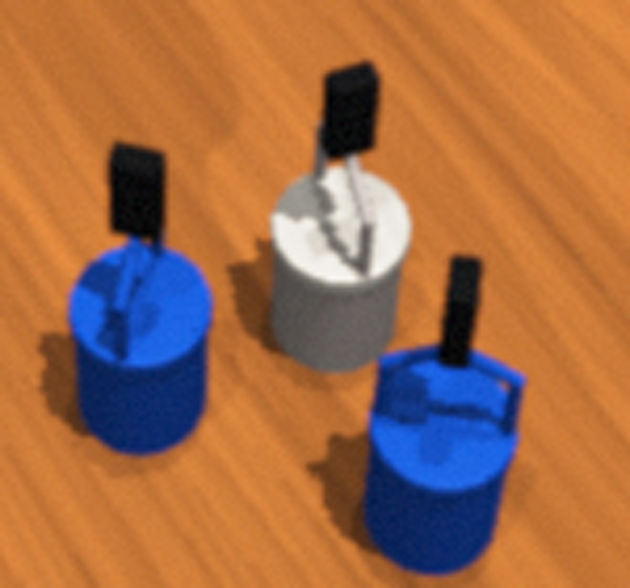

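View pics/c3.png

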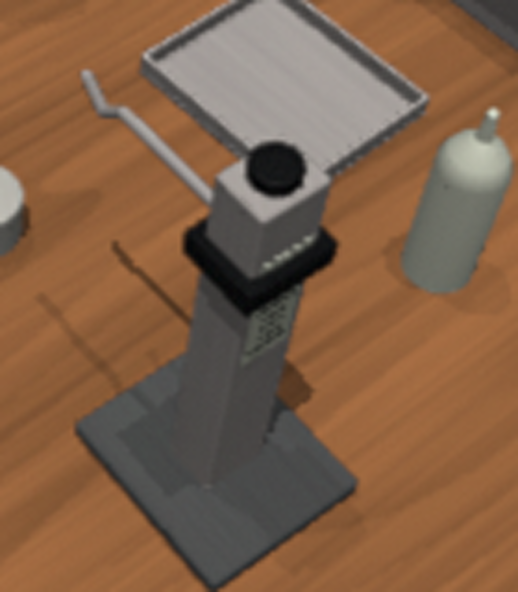

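View pics/c4.png

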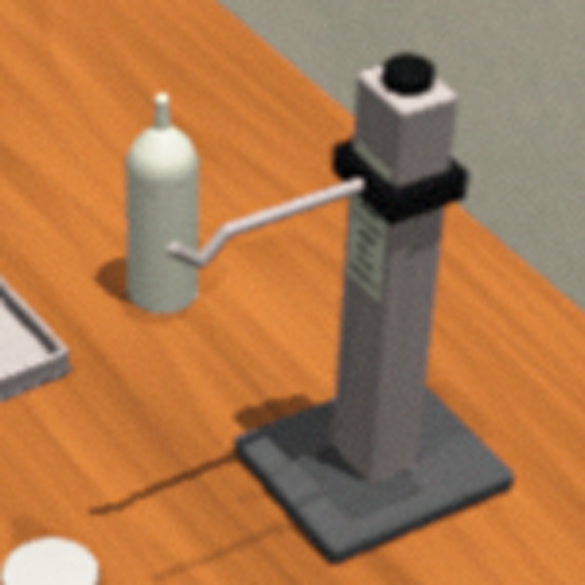

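Run:
```python
from h import *
np.set_printoptions(precision=4,suppress=True)
def rect(P):
    r=cv2.minAreaRect((P[:,:2]*1000).astype(np.float32)); return r
S=cloud('scene','s0');D=cloud('side','d0')
for n,f,C,(u,v) in(('scene','s0',S,(177,262)),('side','d0',D,(300,325))):
    print(n,'lid px',C[v,u])
c0=S[262,177]
for n,C,P in (('scene',S,np.load('pics/s0.npz')['p']),('side',D,np.load('pics/d0.npz')['p'])):
    m=np.hypot(C[...,0]-c0[0],C[...,1]-c0[1])<0.06
    col=P.astype(int); notblue=(col[...,2]-col[...,0])<40
    for a,b in((.08,.09),(.095,.14),(.147,.2),(.193,.205)):
        k=m&(C[...,2]>a)&(C[...,2]<b)&notblue
        Q=C[k]; 
        if len(Q)>4: 
            w,V=np.linalg.eigh(np.cov(Q[:,:2].T)); print(n,a,b,len(Q),'mean',Q.mean(0),'mid',(Q.max(0)+Q.min(0))/2,rect(Q),'pc',V[:,1],np.sqrt(w))
# pan
for n,C,(u0,u1,v0,v1) in(('scene',S,(310,402,148,215)),('side',D,(150,242,158,220))):
    Q=C[v0:v1,u0:u1].reshape(-1,3)
    k=(Q[:,2]>.015)&(Q[:,2]<.026); print(n,'pan rim',k.sum(),rect(Q[k]))
for n,C,(u0,u1,v0,v1) in(('scene',S,(295,380,240,320)),('side',D,(275,355,190,245))):
    Q=C[v0:v1,u0:u1].reshape(-1,3)
    k=(Q[:,2]>.012)&(Q[:,2]<.02); print(n,'base',k.sum(),rect(Q[k]))
for n,C,(u0,u1,v0,v1) in(('scene',S,(298,345,175,230)),('side',D,(255,312,140,175))):
    Q=C[v0:v1,u0:u1].reshape(-1,3)
    k=(Q[:,2]>.21)&(Q[:,2]<.28); 
    print(n,'hook',k.sum(),rect(Q[k]));Q=Q[k]; 
    print(Q[np.argsort(Q[:,0]+0*Q[:,1])][::max(1,len(Q)//14)])
# cap / column top
for n,C,(u0,u1,v0,v1) in(('scene',S,(330,375,190,235)),('side',D,(305,345,110,150))):
    Q=C[v0:v1,u0:u1].reshape(-1,3); k=(Q[:,2]>.30); print(n,'col',k.sum(),rect(Q[k]),Q[k].max(0))
for nm,(u,v) in dict(tin=(276,212),jar=(223,345),bottle=(405,205),blue1=(162,232),blue2=(130,283)).items(): print(nm,S[v,u])
```

```text
scene lid px [ 0.4533 -0.2652  0.0855]
side lid px [ 0.4424 -0.2662  0.0857]
scene 0.08 0.09 514 mean [ 0.4501 -0.2642  0.0849] mid [ 0.4478 -0.2644  0.085 ] ((448.48529052734375, -263.03155517578125), (65.30451965332031, 66.7370834350586), 35.24168014526367) pc [-0.9802  0.1981] [0.016  0.0176]
scene 0.095 0.14 101 mean [ 0.4494 -0.2639  0.1232] mid [ 0.4491 -0.2635  0.1177] ((448.0555725097656, -263.36822509765625), (64.37567901611328, 8.62520980834961), 77.6239013671875) pc [0.2226 0.9749] [0.0015 0.0248]
scene 0.147 0.2 129 mean [ 0.4555 -0.2647  0.1807] mid [ 0.4508 -0.2638  0.1739] ((450.0008239746094, -263.5474853515625), (13.560822486877441, 24.224071502685547), 75.6046371459961) pc [-0.9589  0.2837] [0.0039 0.0062]
scene 0.193 0.205 49 mean [ 0.4502 -0.2635  0.1968] mid [ 0.45   -0.2627  0.1961] ((449.40643310546875, -263.1785888671875), (11.831926345825195, 22.469694137573242), 78.95082092285156) pc [-0.9673  0.2535] [0.0035 0.0069]
side 0.08 0.09 657 mean [ 0.444  -0.2649  0.0857] mid [ 0.447  -0.2633  0.085 ] ((446.3938903808594, -264.32305908203125), (67.21546936035156, 
[... 1865 characters left out ...]
59 0.2488]
 [0.5802 0.037  0.256 ]
 [0.5917 0.038  0.2538]
 [0.6031 0.0386 0.2518]
 [0.6154 0.0365 0.2542]
 [0.6285 0.0439 0.256 ]
 [0.6416 0.0385 0.2573]
 [0.6555 0.0378 0.2526]
 [0.6678 0.0351 0.2526]
 [0.6742 0.0651 0.2549]
 [0.6755 0.0471 0.2624]
 [0.6819 0.0517 0.2193]]
scene col 534 ((703.323486328125, 37.122554779052734), (50.613014221191406, 41.26084899902344), 88.12877655029297) [0.7238 0.063  0.3291]
side col 367 ((701.7884521484375, 35.72103500366211), (53.21182632446289, 42.17015075683594), 86.84576416015625) [0.7225 0.0627 0.3314]
tin [0.4487 0.0344 0.0438]
jar [ 0.6955 -0.2867  0.0911]
bottle [0.6855 0.2622 0.1363]
blue1 [ 0.3504 -0.2526  0.0839]
blue2 [ 0.4382 -0.3796  0.0865]
```

Run:
```python
from h import *
np.set_printoptions(precision=4,suppress=True)
S=cloud('scene','s0');D=cloud('side','d0')
for n,C in(('scene',S),('side',D)):
    Q=C.reshape(-1,3)
    for a,b,s in((.0175,.026,'rim'),(.002,.007,'floor')):
        k=(Q[:,2]>a)&(Q[:,2]<b)&(abs(Q[:,0]-.48)<.13)&(Q[:,1]>.15)&(Q[:,1]<.33)
        P=Q[k]; print(n,s,k.sum(),cv2.minAreaRect((P[:,:2]*1000).astype(np.float32)),np.percentile(P,[1,99],axis=0)[:,:2])
    for nm,(x,y) in dict(b1=(.35,-.25),b2=(.438,-.38)).items():
        k=(np.hypot(Q[:,0]-x,Q[:,1]-y)<.06)&(Q[:,2]>.15)&(Q[:,2]<.21); P=Q[k]; print(n,nm,P.min(0),P.max(0))
        k=(np.hypot(Q[:,0]-x,Q[:,1]-y)<.06)&(Q[:,2]>.08)&(Q[:,2]<.09); P=Q[k]; print((P.min(0)+P.max(0))/2)
```

```text
scene rim 146 ((482.66064453125, 280.1449890136719), (182.66192626953125, 101.17405700683594), 1.1027697324752808) [[0.3918 0.23  ]
 [0.5728 0.3272]]
scene floor 1064 ((479.650634765625, 240.50669860839844), (178.78079223632812, 258.4132995605469), 89.87389373779297) [[0.3538 0.1555]
 [0.5948 0.3294]]
scene b1 [ 0.3317 -0.2637  0.1502] [ 0.3567 -0.2386  0.1994]
[ 0.3415 -0.2513  0.0848]
scene b2 [ 0.4159 -0.3885  0.1502] [ 0.4401 -0.363   0.2001]
[ 0.4289 -0.3758  0.0849]
side rim 224 ((483.0025939941406, 279.5717468261719), (100.28047180175781, 181.464111328125), 89.95146942138672) [[0.3926 0.2296]
 [0.5732 0.3274]]
side floor 1623 ((480.14239501953125, 239.95645141601562), (259.6772155761719, 179.7295684814453), 0.046611953526735306) [[0.3549 0.1517]
 [0.606  0.328 ]]
side b1 [ 0.329  -0.2643  0.1502] [ 0.3537 -0.2389  0.2007]
[ 0.3418 -0.2501  0.0848]
side b2 [ 0.4145 -0.3888  0.1507] [ 0.4377 -0.3629  0.2016]
[ 0.4262 -0.3755  0.085 ]
```

Request:
send_rows(rows=[[[0.008, -0.03, 0.01], 3], [[0.017, -0.068, 0.02], 7], [[0.027, -0.106, 0.03], 14], [[0.036, -0.144, 0.035], 14], [[0.045, -0.182, 0.04], 14], [[0.054, -0.22, 0.04], 14], [[0.063, -0.258, 0.04], 14], [[0.072, -0.296, 0.04], 14]], grip=1, newtons=40)

```text
time: 0.77
eef_pos: [0.3291, 0.2158, 0.2704]
tool_rot: [-0.344, -3.122, 0.003]
contact_force: [1.6, -0.1, 0.3]
width: 0.0856
```

Request:
send_rows(rows=[[[0.009, -0.037, 0], 0], [[0.018, -0.074, 0], 0], [[0.028, -0.112, 0], 0], [[0.037, -0.15, 0], 0], [[0.046, -0.188, 0], 0], [[0.055, -0.226, 0], 0], [[0.065, -0.264, 0], 0], [[0.074, -0.302, 0], 0]])

```text
time: 1.43
eef_pos: [0.4029, -0.0881, 0.2703]
tool_rot: [-0.345, -3.122, 0.002]
contact_force: [1.1, 0.3, 0.4]
width: 0.0857
```

Request:
send_rows(rows=[[[0.011, -0.036, 0], 0], [[0.02, -0.072, 0], 0], [[0.028, -0.108, 0], 0], [[0.036, -0.14, 0], 0], [[0.042, -0.165, 0], 0], [[0.044, -0.177, 0], 0], [[0.044, -0.177, 0], 0], [[0.044, -0.177, 0], 0]])

```text
time: 2.1
eef_pos: [0.4464, -0.2643, 0.2697]
tool_rot: [-0.346, -3.121, -0.001]
contact_force: [-0.4, 0.2, -0.5]
width: 0.0857
```

```bash
cat > t.py <<'E'
from h import *
import sys
np.set_printoptions(precision=4,suppress=True)
s=env.state();R=cv2.Rodrigues(s['tool_rot'])[0]
print(s['time'],s['eef_pos'],'tooly deg',np.degrees(np.arctan2(R[1,1],R[0,1])),'tilt',R[:,2],'F',s['contact_force'],'T',s['wrist_torque'],'w',s['width'])
E
python3 - <<'E'
import t
from h import *
snap('wrist','w1')
W=cloud('wrist','w1');Q=W.reshape(-1,3)
for a,b in((.08,.09),(.095,.14),(.147,.2),(.193,.205)):
    k=(np.hypot(Q[:,0]-.4475,Q[:,1]+.2635)<.045)&(Q[:,2]>a)&(Q[:,2]<b);P=Q[k]
    if len(P)>5: print(a,len(P),cv2.minAreaRect((P[:,:2]*1000).astype(np.float32)))
E
```

```text
2.1 [ 0.4464 -0.2643  0.2697] tooly deg 77.34024604551084 tilt [-0.0016  0.0008 -1.    ] F [-0.3545  0.2387 -0.5459] T [-0.0554 -0.032  -0.0222] w 0.08571525995727207
0.08 2193 ((445.5858154296875, -259.9256896972656), (65.43402862548828, 64.46800994873047), 83.02118682861328)
0.095 421 ((446.8736572265625, -260.49395751953125), (63.93688201904297, 7.111931800842285), 77.04216003417969)
0.147 866 ((446.6515808105469, -260.36761474609375), (13.854427337646484, 24.07124137878418), 78.00946044921875)
0.193 640 ((446.77459716796875, -260.31011962890625), (13.69717788696289, 23.954843521118164), 77.14000701904297)
```

View pics/w1.png

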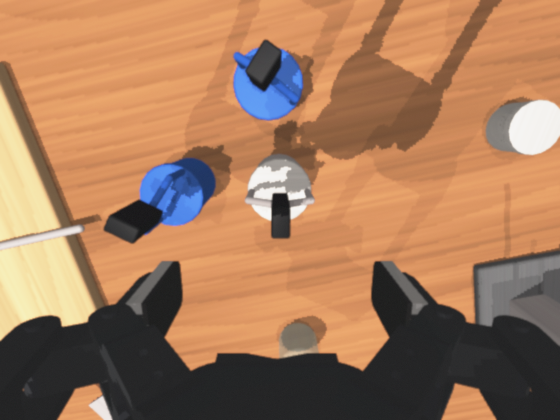

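The wrist view shows the steel canister's tab centred between the jaws at (281,215), already lined up with them. I'll go down and grip it.

Request:
send_rows(rows=[[[0, 0.002, -0.02], 0], [[0, 0.002, -0.045], 0], [[0, 0.002, -0.07], 0], [[0, 0.002, -0.09], 0], [[0, 0.002, -0.104], 0], [[0, 0.002, -0.111], 0], [[0, 0.002, -0.111], 0], [[0, 0.002, -0.111], 0]])

```text
time: 2.82
eef_pos: [0.4465, -0.2606, 0.1597]
tool_rot: [-0.343, -3.122, -0.001]
contact_force: [-0.3, 0.5, 0.2]
width: 0.0855
```

```bash
python3 t.py
```

```text
2.8167 [ 0.4465 -0.2606  0.1597] tooly deg 77.47357240741438 tilt [-0.0008  0.0005 -1.    ] F [-0.3318  0.5153  0.2283] T [ 0.0031 -0.026   0.0161] w 0.08548708921068546
```

Request:
send_rows(rows=[[[0, 0, 0], 0], [[0, 0, 0], 0], [[0, 0, 0], 0], [[0, 0, 0], 0], [[0, 0, 0], 0], [[0, 0, 0], 0], [[0, 0, 0], 0], [[0, 0, 0], 0]], grip=-1, newtons=40)

```text
time: 3.48
eef_pos: [0.4466, -0.2611, 0.1599]
tool_rot: [-0.343, -3.122, 0.001]
contact_force: [-0.8, -1.3, 1.2]
width: 0.0137
```

```bash
python3 t.py
```

```text
3.4833 [ 0.4466 -0.2611  0.1599] tooly deg 77.46790518095398 tilt [-0.0005 -0.0004 -1.    ] F [-0.7581 -1.2537  1.179 ] T [-0.1768  0.0794  0.0002] w 0.013716710233296368
```

Request:
send_rows(rows=[[[0, 0, 0.004], 0], [[0, 0, 0.012], 0], [[0, 0, 0.026], 0], [[0, 0, 0.042], 0], [[0, 0, 0.06], 0], [[0, 0, 0.08], 0], [[0, 0, 0.1], 0], [[0, 0.01, 0.115], 0]])

```text
time: 4.15
eef_pos: [0.4467, -0.2526, 0.2762]
tool_rot: [0.345, 3.122, -0.004]
contact_force: [0.9, -0.6, -7.1]
width: 0.0135
```

Request:
send_rows(rows=[[[0, 0.01, 0.008], 1], [[0.002, 0.03, 0.016], 3], [[0.005, 0.055, 0.02], 5], [[0.01, 0.083, 0.02], 8], [[0.016, 0.113, 0.02], 11], [[0.022, 0.143, 0.02], 11], [[0.028, 0.173, 0.02], 11], [[0.034, 0.203, 0.02], 11]])

```text
time: 4.82
eef_pos: [0.4797, -0.0475, 0.2954]
tool_rot: [-0.043, -3.139, 0.002]
contact_force: [1.1, -0.8, -6.7]
width: 0.0138
```

```bash
python3 t.py
```

```text
4.8167 [ 0.4797 -0.0475  0.2954] tooly deg 88.44493913418569 tilt [-0.0019 -0.0015 -1.    ] F [ 1.1356 -0.8155 -6.7258] T [-0.0235 -0.0758 -0.0257] w 0.013779007843272477
```

Request:
send_rows(rows=[[[0.004, 0.025, 0], 0], [[0.007, 0.045, 0], 0], [[0.01, 0.062, 0], 0], [[0.012, 0.076, 0], 0], [[0.012, 0.084, 0], 0], [[0.012, 0.088, 0], 0], [[0.012, 0.088, 0], 0], [[0.012, 0.088, 0], 0]])

```text
time: 5.48
eef_pos: [0.4913, 0.04, 0.2951]
tool_rot: [-0.042, -3.138, 0.004]
contact_force: [-0.1, 0.1, -6.2]
width: 0.0136
```

```bash
python3 t.py
python3 - <<'E'
from h import *
snap('scene','s1');snap('side','d1')
a=cv2.imread('pics/s1.png');b=cv2.imread('pics/d1.png')
cv2.imwrite('pics/c5.png',cv2.resize(a[130:270,240:380],None,fx=4,fy=4,interpolation=2))
cv2.imwrite('pics/c6.png',cv2.resize(b[100:240,200:350],None,fx=4,fy=4,interpolation=2))
np.set_printoptions(precision=4,suppress=True)
for n,f in(('scene','s1'),('side','d1')):
    Q=cloud(n,f).reshape(-1,3)
    k=(abs(Q[:,1]-.04)<.03)&(Q[:,2]>.236)&(Q[:,2]<.262)&(Q[:,0]>.532)&(Q[:,0]<.66); P=Q[k]
    for x in np.arange(.535,.66,.008):
        m=abs(P[:,0]-x)<.004; p=P[m]
        if m.sum(): print(n,round(x,3),m.sum(),p[:,1].mean(),p[:,1].min(),p[:,1].max(),p[:,2].max())
    k=(np.hypot(Q[:,0]-.492,Q[:,1]-.0405)<.045)&(Q[:,2]>.235)&(Q[:,2]<.272); P=Q[k]; print('loop',len(P),cv2.minAreaRect((P[:,:2]*1000).astype(np.float32)),P[:,2].max())
    k=(np.hypot(Q[:,0]-.492,Q[:,1]-.0405)<.045)&(Q[:,2]>.210)&(Q[:,2]<.226); P=Q[k]; print('lid',len(P),cv2.minAreaRect((P[:,:2]*1000).astype(np.float32)),np.median(P[:,2]))
E
```

```text
5.4833 [0.4913 0.04   0.2951] tooly deg 88.460608593281 tilt [-0.0028 -0.0025 -1.    ] F [-0.1468  0.1128 -6.1677] T [ 0.0484 -0.0258 -0.0393] w 0.013619549763204978
scene 0.543 7 0.04108861108065194 0.03918695770923191 0.044173736745567974 0.25587753284927905
scene 0.551 16 0.040678227504492244 0.038215616350132375 0.0445536997496555 0.2542031929736421
scene 0.559 16 0.04079130015806864 0.03777642830730915 0.046010913786189434 0.24750123525796172
scene 0.567 9 0.039292801546197714 0.037254012663172506 0.042362077767668815 0.24712200982255067
scene 0.575 9 0.039151241519940434 0.03653962455736231 0.04150521710856772 0.25448324926875665
scene 0.583 9 0.039471961937900944 0.03689013059590376 0.04293071364809021 0.25638105044184367
scene 0.591 12 0.039880110356141335 0.03732016991711559 0.043801740911158675 0.25758077602434787
scene 0.599 12 0.03954354638919426 0.03684003389968932 0.042417571890113595 0.2571847072058516
scene 0.607 11 0.03908381992367482 0.03637695396768484 0.04326430904507651 0.2575945687029711
scene 0.615 11 0.038620221426933714 0.036014898864197835 0.0419874541256927
[... 1713 characters left out ...]
78742861 0.03660317387428477 0.04120112170613308 0.2576139724902395
side 0.631 11 0.03897235051974859 0.03544520157601975 0.04631988733774557 0.25930489491393843
side 0.639 10 0.039459210769450366 0.03687262148877761 0.045983851606233576 0.25879845239153265
side 0.647 10 0.03888333030938316 0.03571769735038765 0.04162563901672844 0.259668218854337
side 0.655 10 0.03820892211611951 0.03553113166329573 0.04171050995543003 0.2583347112595378
loop 90 ((491.9224548339844, 36.18130111694336), (63.73073959350586, 8.617987632751465), 87.48753356933594) 0.27166493011451187
lid 492 ((491.43035888671875, 36.41652297973633), (68.18645477294922, 66.77604675292969), 21.223264694213867) 0.22071640521709404
```

View pics/c5.png

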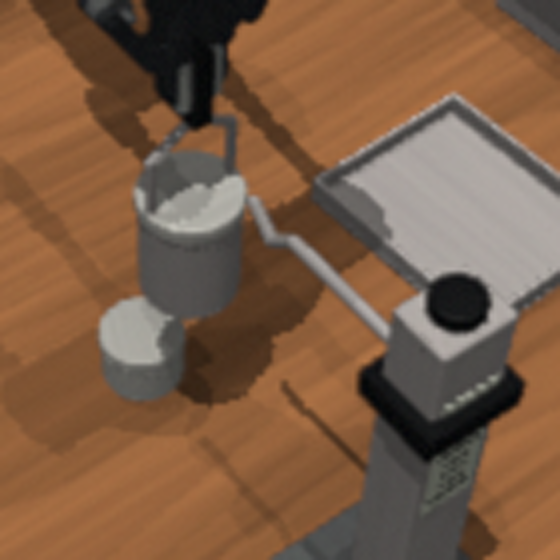

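View pics/c6.png

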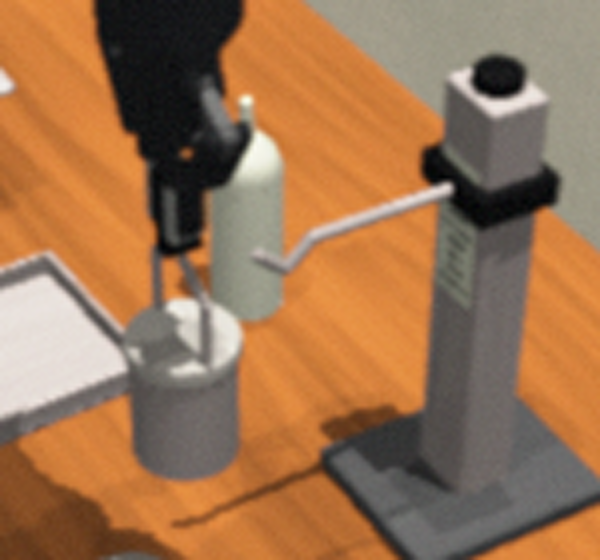

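Request:
send_rows(rows=[[[0.002, 0.002, 0], 0.5], [[0.008, 0.004, 0], 1], [[0.02, 0.004, 0], 1], [[0.034, 0.004, 0], 1], [[0.048, 0.004, 0], 1], [[0.06, 0.004, 0], 1], [[0.067, 0.004, 0], 1], [[0.07, 0.004, 0], 1]])

```text
time: 6.25
eef_pos: [0.5634, 0.0435, 0.2948]
tool_rot: [-0.017, -3.139, 0.004]
contact_force: [-0.5, -0.4, -5.5]
width: 0.0136
```

Request:
send_rows(rows=[[[0, 0, 0], 0], [[0, 0, 0], 0], [[0, 0, -0.003], 0], [[0, 0, -0.007], 0], [[0, 0, -0.011], 0], [[0, 0, -0.015], 0], [[0, 0, -0.019], 0], [[0, 0, -0.021], 0]])

```text
time: 6.92
eef_pos: [0.5628, 0.0435, 0.2729]
tool_rot: [-0.017, -3.138, 0.004]
contact_force: [0.4, -0.1, -6.9]
width: 0.0136
```

```bash
python3 t.py
python3 - <<'E'
from h import *
snap('scene','s2');snap('side','d2')
a=cv2.imread('pics/s2.png');b=cv2.imread('pics/d2.png')
x=cv2.resize(a[130:270,260:360],None,fx=4,fy=4,interpolation=2);y=cv2.resize(b[100:240,230:330],None,fx=4,fy=4,interpolation=2)
cv2.imwrite('pics/c7.png',np.hstack([x,y]))
np.set_printoptions(precision=4,suppress=True)
for n,f in(('scene','s2'),('side','d2')):
    Q=cloud(n,f).reshape(-1,3)
    k=(np.hypot(Q[:,0]-.5625,Q[:,1]-.04)<.045)&(Q[:,2]>.17)&(Q[:,2]<.215); P=Q[k]; z=P[:,2]; h,e=np.histogram(z,45); i=h.argmax(); 
    P=P[abs(z-e[i])<.003]; print('lid',len(P),cv2.minAreaRect((P[:,:2]*1000).astype(np.float32)),np.median(P[:,2]))
E
```

```text
6.9167 [0.5628 0.0435 0.2729] tooly deg 89.3900972187976 tilt [-0.0035 -0.0023 -1.    ] F [ 0.3836 -0.0703 -6.9368] T [ 0.0086 -0.0156 -0.0041] w 0.013560204067327402
lid 419 ((565.4708251953125, 40.195167541503906), (65.94271087646484, 63.66774368286133), 45.0992431640625) 0.19777694086572759
lid 366 ((562.4255981445312, 40.51177978515625), (65.30658721923828, 66.73780059814453), 65.8340835571289) 0.1987670992366095
```

View pics/c7.png

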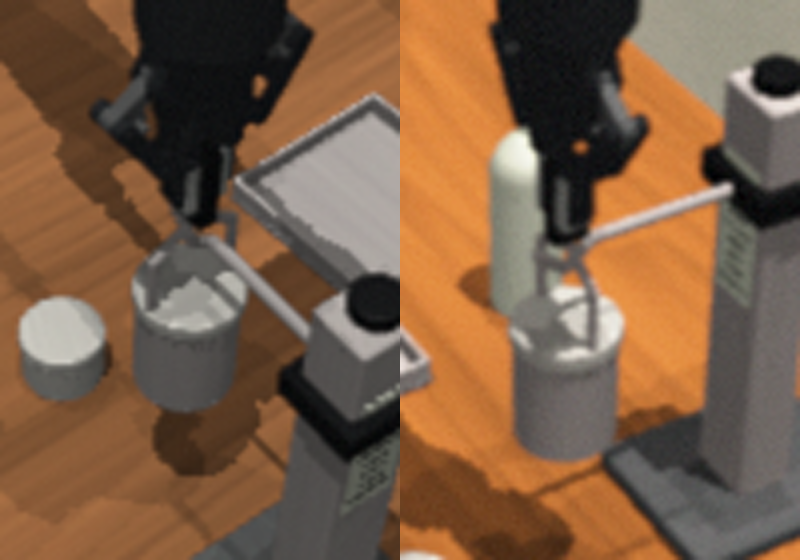

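The hook passes through the loop's window, with the loop's peak about 13 mm above the seat. I'll lower slowly and watch the force.

Request:
send_rows(rows=[[[-0.001, 0, -0.001], 0], [[-0.001, 0, -0.003], 0], [[-0.001, 0, -0.005], 0], [[-0.001, 0, -0.007], 0], [[-0.001, 0, -0.009], 0], [[-0.001, 0, -0.011], 0], [[-0.001, 0, -0.013], 0], [[-0.001, 0, -0.015], 0]])

```text
time: 7.68
eef_pos: [0.562, 0.0435, 0.2581]
tool_rot: [-0.017, -3.139, 0.004]
contact_force: [0.0, -0.4, -5.0]
width: 0.0139
```

```bash
python3 t.py
```

```text
7.6833 [0.562  0.0435 0.2581] tooly deg 89.3921151525101 tilt [-0.003  -0.0023 -1.    ] F [ 0.0175 -0.398  -4.9776] T [ 0.0025  0.0609 -0.0189] w 0.013937267512598078
```

Request:
send_rows(rows=[[[0, 0, -0.002], 0], [[0, 0, -0.004], 0], [[0, 0, -0.006], 0], [[0, 0, -0.008], 0], [[0, 0, -0.01], 0], [[0, 0, -0.012], 0], [[0, 0, -0.014], 0], [[0, 0, -0.016], 0]])

```text
time: 8.35
eef_pos: [0.5622, 0.0435, 0.2422]
tool_rot: [-0.017, -3.139, 0.004]
contact_force: [-0.8, -0.0, -2.5]
width: 0.0136
```

```bash
python3 t.py
```

```text
8.35 [0.5622 0.0435 0.2422] tooly deg 89.39330321139451 tilt [-0.0025 -0.0023 -1.    ] F [-0.7702 -0.0096 -2.4886] T [-0.0327  0.0637  0.0374] w 0.013616793541076245
```

Request:
send_rows(rows=[[[0, 0, -0.002], 0], [[0, 0, -0.004], 0], [[0, 0, -0.006], 0], [[0, 0, -0.008], 0], [[0, 0, -0.01], 0], [[0, 0, -0.012], 0], [[0, 0, -0.012], 0], [[0, 0, -0.012], 0]])

```text
time: 9.02
eef_pos: [0.5621, 0.0435, 0.2302]
tool_rot: [-0.017, -3.139, 0.004]
contact_force: [0.4, 0.9, -0.5]
width: 0.0134
```

```bash
cat > avg.py <<'E'
from h import *
import sys
np.set_printoptions(precision=4,suppress=True)
F=[];Z=[];H={'scene':[],'side':[]}
for i in range(int(sys.argv[1])):
    n='scene' if i%2 else 'side'
    p,d=snap(n,'tmp'); s=env.state(); F.append(s['contact_force']);Z.append(s['eef_pos'])
    Q=cloud(n,'tmp').reshape(-1,3)
    k=(abs(Q[:,1]-.0385)<.012)&(Q[:,0]>.61)&(Q[:,0]<.65)&(Q[:,2]>.16)&(Q[:,2]<.27)
    if k.sum(): H[n].append((k.sum(),np.median(Q[k][:,2])))
F=np.array(F);print(s['time'],'F',F.mean(0),'sd',F.std(0),'pos',np.mean(Z,0))
for n in H: print(n,np.mean(H[n],0) if H[n] else None)
E
python3 avg.py 20
```

```text
10.0167 F [-0.9589  0.1299 -0.7115] sd [0.4594 0.5196 0.3795] pos [0.5621 0.0435 0.2302]
scene [58.3     0.2197]
side [51.3     0.2199]
```

Request:
send_rows(rows=[[[0, 0, -0.001], 0], [[0, 0, -0.002], 0], [[0, 0, -0.003], 0], [[0, 0, -0.004], 0], [[0, 0, -0.0047], 0], [[0, 0, -0.0047], 0], [[0, 0, -0.0047], 0], [[0, 0, -0.0047], 0]])

```text
time: 10.68
eef_pos: [0.5622, 0.0435, 0.2255]
tool_rot: [-0.017, -3.139, 0.004]
contact_force: [-0.7, -1.1, -0.5]
width: 0.0138
```

```bash
python3 avg.py 40;  python3 - <<'E'
from h import *
for n,f in(('scene','s1'),('side','d1'),('scene','s0'),('side','d0')):
    Q=cloud(n,f).reshape(-1,3)
    k=(abs(Q[:,1]-.0385)<.012)&(Q[:,0]>.61)&(Q[:,0]<.65)&(Q[:,2]>.16)&(Q[:,2]<.27);print(n,k.sum(),np.median(Q[k][:,2]))
a=cv2.imread('pics/s2.png')
p,d=snap('scene','s3');q,d=snap('side','d3')
x=cv2.resize(p[130:270,260:360,::-1],None,fx=4,fy=4,interpolation=2);y=cv2.resize(q[100:240,230:330,::-1],None,fx=4,fy=4,interpolation=2)
cv2.imwrite('pics/c8.png',np.hstack([x,y]))
E
```

```text
12.6833 F [-1.1127  0.0166  0.062 ] sd [0.4558 0.4403 0.621 ] pos [0.5622 0.0435 0.2255]
scene [57.6     0.2147]
side [51.65    0.2152]
scene 61 0.2550421272676118
side 54 0.2552913808985446
scene 58 0.25495089122822406
side 53 0.2553268572525777
```

View pics/c8.png

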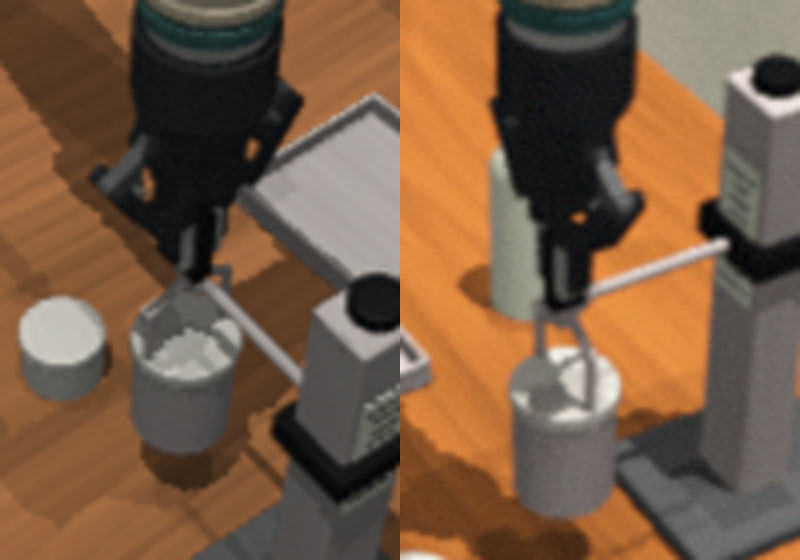

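Request:
send_rows(rows=[[[-0.0003, 0, 0], 0], [[-0.0005, 0, 0], 0], [[-0.0005, 0, 0], 0], [[-0.0005, 0, 0], 0], [[-0.0005, 0, 0], 0], [[-0.0005, 0, 0], 0], [[-0.0005, 0, 0], 0], [[-0.0005, 0, 0], 0]], newtons=20)

```text
time: 13.45
eef_pos: [0.562, 0.0435, 0.2255]
tool_rot: [-0.017, -3.14, 0.004]
contact_force: [-0.5, 0.7, 0.6]
width: 0.0139
```

```bash
python3 avg.py 30
```

```text
14.95 F [ 1.4391 -0.0375 -0.0217] sd [0.473  0.5005 0.4137] pos [0.5618 0.0435 0.2255]
scene [57.0667  0.2147]
side [51.3333  0.2155]
```

Request:
send_rows(rows=[[[0.0002, 0, 0], 0], [[0.0002, 0, 0], 0], [[0.0002, 0, 0], 0], [[0.0002, 0, 0], 0], [[0.0002, 0, 0], 0], [[0.0002, 0, 0], 0], [[0.0002, 0, 0], 0], [[0.0002, 0, 0], 0]])

```text
time: 15.62
eef_pos: [0.5618, 0.0435, 0.2254]
tool_rot: [-0.017, -3.139, 0.004]
contact_force: [1.8, -0.1, 0.6]
width: 0.0138
```

```bash
python3 avg.py 20
```

```text
16.6167 F [ 1.1405  0.0591 -0.1288] sd [0.3916 0.4631 0.4342] pos [0.5618 0.0435 0.2254]
scene [57.6     0.2147]
side [50.5     0.2153]
```

Request:
send_rows(rows=[[[0, 0, 0], 0], [[0, 0, 0], 0], [[0, 0, 0], 0], [[0, 0, 0], 0], [[0, 0, 0], 0], [[0, 0, 0], 0], [[0, 0, 0], 0], [[0, 0, 0], 0]], grip=-0.15)

```text
time: 17.28
eef_pos: [0.5619, 0.0435, 0.2255]
tool_rot: [-0.017, -3.139, 0.004]
contact_force: [0.6, -0.5, -0.1]
width: 0.0362
```

```bash
for i in 1 2 3 4 5; do python3 avg.py 8;done;  python3 - <<'E'
from h import *
p,d=snap('scene','s4');q,d=snap('side','d4')
x=cv2.resize(p[130:270,260:360,::-1],None,fx=4,fy=4,interpolation=2);y=cv2.resize(q[100:240,230:330,::-1],None,fx=4,fy=4,interpolation=2)
cv2.imwrite('pics/c9.png',np.hstack([x,y]))
for n,f in(('scene','s3'),('side','d3'),('scene','s4'),('side','d4')):
    Q=cloud(n,f).reshape(-1,3)
    k=(np.hypot(Q[:,0]-.5625,Q[:,1]-.04)<.045)&(Q[:,2]>.13)&(Q[:,2]<.18); P=Q[k]; z=P[:,2]; h,e=np.histogram(z,45); i=h.argmax(); 
    P=P[abs(z-e[i])<.004]; print('lid',len(P),cv2.minAreaRect((P[:,:2]*1000).astype(np.float32)),np.median(P[:,2]))
    k=(np.hypot(Q[:,0]-.5625,Q[:,1]-.04)<.045)&(Q[:,2]>.175)&(Q[:,2]<.205); P=Q[k];print('loop',len(P),cv2.minAreaRect((P[:,:2]*1000).astype(np.float32)))
E
```

```text
17.6833 F [-0.1253  0.237   0.0706] sd [0.571  0.4137 0.5502] pos [0.5619 0.0435 0.2255]
scene [56.75    0.2152]
side [52.      0.2156]
18.0833 F [-0.2586 -0.1884  0.0279] sd [0.3924 0.332  0.3409] pos [0.5619 0.0435 0.2254]
scene [57.75    0.2148]
side [51.25    0.2156]
18.4833 F [ 0.0257 -0.0413 -0.1357] sd [0.3588 0.5782 0.5   ] pos [0.5619 0.0435 0.2254]
scene [57.25    0.2147]
side [52.      0.2156]
18.8833 F [ 0.2539  0.0398 -0.0436] sd [0.205  0.2365 0.5137] pos [0.5619 0.0435 0.2254]
scene [56.5     0.2149]
side [52.75    0.2156]
19.2833 F [ 0.1527 -0.4176 -0.2555] sd [0.4472 0.4697 0.2548] pos [0.5619 0.0435 0.2254]
scene [57.25    0.2147]
side [51.5     0.2156]
lid 421 ((563.1534423828125, 39.959571838378906), (64.24960327148438, 66.2157211303711), 78.63217163085938) 0.15010601232408657
loop 75 ((561.7986450195312, 40.82815170288086), (63.91267013549805, 16.85481834411621), 84.4926986694336)
lid 371 ((561.704345703125, 40.42466735839844), (64.28221130371094, 66.34573364257812), 34.894649505615234) 0.15133467507833728
loop 70 ((562.947998046875, 41.0659294128418), (23.5297908782959, 61.4269905090332), 14.3316650390625)
lid 425 ((564.3102416992188, 38.198665618896484), (62.834110260009766, 66.83917236328125), 89.46142578125) 0.15065815182442593
loop 72 ((565.0859375, 40.93033981323242), (63.293338775634766, 14.596683502197266), 80.83824920654297)
lid 383 ((561.0364379882812, 41.137454986572266), (66.26155090332031, 65.04499816894531), 57.03356170654297) 0.151502767935356
loop 69 ((562.5338745117188, 41.58283233642578), (64.06636047363281, 20.876230239868164), 73.0494613647461)
```

View pics/c9.png

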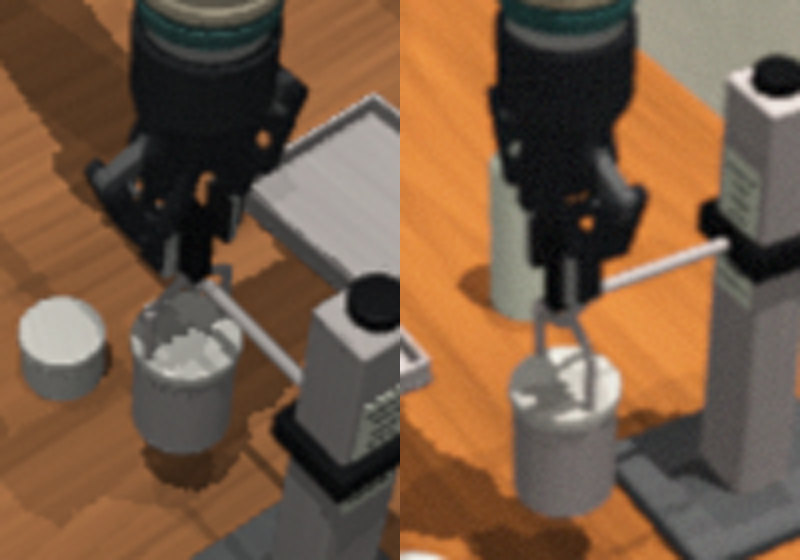

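The canister hangs by its loop between open fingers, with the hook arm steady at about 0.215. I'll check for swing.

Run:
```python
from h import *
r=None;o=[]
for i in range(50):
    p,d=env.snapshot('side'); g=cv2.cvtColor(p,cv2.COLOR_RGB2GRAY)[190:236,250:292].astype(np.float32)
    if r is None: r=g
    (dx,dy),_=cv2.phaseCorrelate(r,g,cv2.createHanningWindow(g.shape[::-1],cv2.CV_32F)); o.append((round(dx,2),round(dy,2)))
print(o,env.state()['time'])
```

```text
[(0.5, 0.0), (0.62, -0.04), (0.61, 0.03), (0.48, -0.05), (0.48, 0.02), (0.56, -0.05), (0.41, -0.0), (0.42, -0.12), (0.4, -0.08), (0.57, 0.09), (0.59, -0.03), (0.7, -0.05), (0.46, -0.01), (0.3, -0.03), (0.48, 0.01), (0.58, -0.17), (0.41, -0.02), (0.38, -0.09), (0.58, -0.14), (0.44, 0.03), (0.5, 0.08), (0.59, -0.05), (0.5, -0.0), (0.49, 0.04), (0.52, -0.12), (0.51, -0.07), (0.55, -0.06), (0.49, 0.06), (0.49, 0.11), (0.57, 0.08), (0.38, -0.0), (0.38, -0.03), (0.51, 0.06), (0.56, -0.07), (0.62, -0.03), (0.53, 0.07), (0.6, -0.03), (0.6, 0.03), (0.48, -0.08), (0.42, -0.1), (0.56, -0.04), (0.65, 0.01), (0.51, 0.04), (0.54, 0.06), (0.49, -0.02), (0.56, -0.03), (0.62, 0.01), (0.6, -0.08), (0.5, -0.02), (0.66, -0.02)] 21.8833
```

```bash
python3 -c "
from h import *
snap('wrist','w2')"
```

```text
(no output)
```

View pics/w2.png

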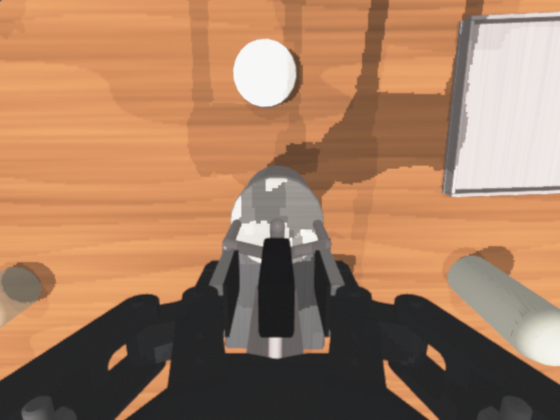

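The wrist view shows a gap on both sides of the tab: the tab spans x = 260 to 292, the pads sit at about 232 and 322. The canister has hung untouched for over 4 s, so I'll grip it again.

Request:
send_rows(rows=[[[0, 0, 0], 0], [[0, 0, 0], 0], [[0, 0, 0], 0], [[0, 0, 0], 0], [[0, 0, 0], 0], [[0, 0, 0], 0], [[0, 0, 0], 0], [[0, 0, 0], 0]], grip=-1, newtons=25)

```text
time: 22.6
eef_pos: [0.5619, 0.0439, 0.2254]
tool_rot: [-0.017, -3.139, 0.002]
contact_force: [-0.2, 2.4, 0.3]
width: 0.0138
```

Request:
send_rows(rows=[[[0, 0, 0], 0], [[0, 0, 0.0005], 0], [[0, 0, 0.0015], 0], [[0, 0, 0.003], 0], [[0, 0, 0.0045], 0], [[0, 0, 0.006], 0], [[0, 0, 0.0075], 0], [[0, 0, 0.009], 0]], newtons=40)

```text
time: 23.27
eef_pos: [0.5619, 0.044, 0.2345]
tool_rot: [-0.017, -3.139, 0.002]
contact_force: [0.3, 2.5, -0.9]
width: 0.0135
```

```bash
python3 t.py; python3 avg.py 4
```

```text
23.2667 [0.5619 0.044  0.2345] tooly deg 89.39451644109701 tilt [-0.0025 -0.0014 -1.    ] F [ 0.2894  2.5374 -0.8561] T [ 0.3758 -0.0583  0.0211] w 0.013499873194808006
23.4667 F [ 0.4003  1.931  -1.1671] sd [0.8017 0.1341 0.5114] pos [0.5619 0.044  0.2346]
scene [58.      0.2242]
side [49.      0.2246]
```

Request:
send_rows(rows=[[[0, 0, 0.001], 0], [[0, 0, 0.003], 0], [[0, 0, 0.005], 0], [[0, 0, 0.007], 0], [[0, 0, 0.009], 0], [[0, 0, 0.011], 0], [[0, 0, 0.013], 0], [[0, 0, 0.015], 0]])

```text
time: 24.13
eef_pos: [0.5618, 0.044, 0.2494]
tool_rot: [-0.017, -3.139, 0.002]
contact_force: [0.7, 2.2, -3.7]
width: 0.0137
```

Request:
send_rows(rows=[[[0, 0, 0.002], 0], [[0, 0, 0.0038], 0], [[0, 0, 0.0056], 0], [[0, 0, 0.0074], 0], [[0, 0, 0.0092], 0], [[0, 0, 0.011], 0], [[0, 0, 0.0128], 0], [[0, 0, 0.0146], 0]])

```text
time: 24.8
eef_pos: [0.5616, 0.0436, 0.2639]
tool_rot: [-0.017, -3.138, 0.004]
contact_force: [1.5, 0.1, -5.5]
width: 0.014
```

Request:
send_rows(rows=[[[0, 0, 0.002], 0], [[0, 0, 0.004], 0], [[0, 0, 0.007], 0], [[0, 0, 0.01], 0], [[0, 0, 0.014], 0], [[0, 0, 0.018], 0], [[0, 0, 0.022], 0], [[0, 0, 0.025], 0]])

```text
time: 25.47
eef_pos: [0.5618, 0.0436, 0.2896]
tool_rot: [-0.017, -3.139, 0.004]
contact_force: [-0.3, -0.3, -5.6]
width: 0.0134
```

```bash
python3 t.py
python3 - <<'E'
from h import *
p,d=snap('scene','s5');q,d=snap('side','d5')
x=cv2.resize(p[130:270,260:360,::-1],None,fx=4,fy=4,interpolation=2);y=cv2.resize(q[100:240,230:330,::-1],None,fx=4,fy=4,interpolation=2)
cv2.imwrite('pics/c10.png',np.hstack([x,y]))
for n,f in(('scene','s5'),('side','d5')):
    Q=cloud(n,f).reshape(-1,3)
    k=(abs(Q[:,1]-.0385)<.012)&(Q[:,0]>.61)&(Q[:,0]<.65)&(Q[:,2]>.16)&(Q[:,2]<.27);print(n,k.sum(),np.median(Q[k][:,2]))
    k=(np.hypot(Q[:,0]-.5625,Q[:,1]-.04)<.045)&(Q[:,2]>.19)&(Q[:,2]<.229); P=Q[k]; z=P[:,2]; h,e=np.histogram(z,45); i=h.argmax(); 
    P=P[abs(z-e[i])<.004]; print('lid',len(P),cv2.minAreaRect((P[:,:2]*1000).astype(np.float32)),np.median(P[:,2]))
E
```

```text
25.4667 [0.5618 0.0436 0.2896] tooly deg 89.38930800277495 tilt [-0.0028 -0.0023 -1.    ] F [-0.319  -0.3394 -5.6152] T [ 0.0031  0.0089 -0.0056] w 0.013359056507692995
scene 59 0.25472363072837073
lid 394 ((565.293212890625, 40.53948974609375), (67.50619506835938, 63.0224609375), 67.21861267089844) 0.2146273999078803
side 52 0.2557271463199252
lid 377 ((561.7708129882812, 38.640201568603516), (64.16255950927734, 66.52667236328125), 70.13170623779297) 0.21600453105462927
```

View pics/c10.png

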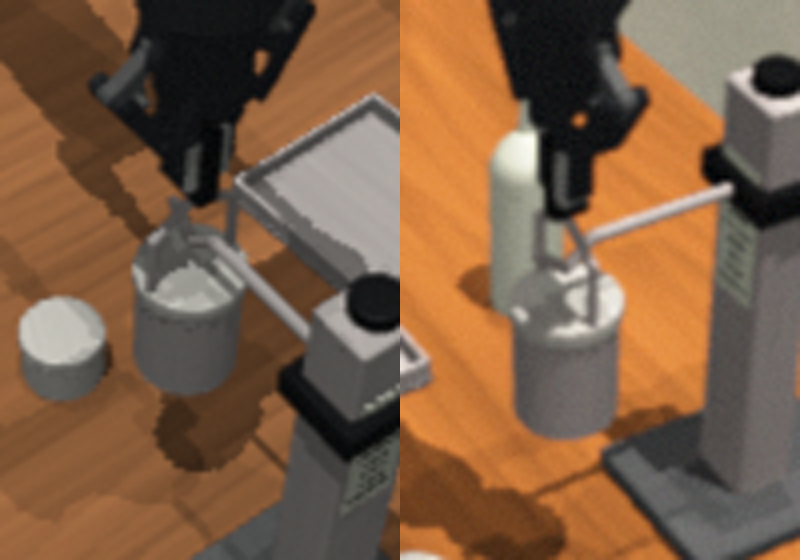

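Request:
send_rows(rows=[[[0, 0, 0.002], 0], [[-0.006, 0, 0.003], 0], [[-0.016, 0, 0.003], 0], [[-0.028, 0, 0.003], 0], [[-0.042, 0, 0.003], 0], [[-0.056, 0, 0.003], 0], [[-0.068, 0, 0.003], 0], [[-0.076, 0, 0.003], 0]])

```text
time: 26.23
eef_pos: [0.4832, 0.0437, 0.2928]
tool_rot: [-0.016, -3.138, 0.004]
contact_force: [-0.3, 0.8, -5.8]
width: 0.0133
```

Request:
send_rows(rows=[[[-0.003, 0.01, 0], 0], [[-0.004, 0.03, 0], 0], [[-0.004, 0.06, 0], 0], [[-0.004, 0.09, 0], 0], [[-0.004, 0.12, 0], 0], [[-0.004, 0.15, 0], 0], [[-0.004, 0.18, -0.01], 0], [[-0.004, 0.21, -0.02], 0]])

```text
time: 26.9
eef_pos: [0.4793, 0.2563, 0.2734]
tool_rot: [-0.016, -3.141, 0.001]
contact_force: [0.1, 0.2, -6.3]
width: 0.0135
```

```bash
python3 t.py
```

```text
26.9 [0.4793 0.2563 0.2734] tooly deg 89.40894648754465 tilt [-0.001  -0.0005 -1.    ] F [ 0.077   0.2218 -6.2591] T [-0.0429 -0.0209 -0.0229] w 0.013491691069721704
```

Request:
send_rows(rows=[[[0.002, 0.025, -0.008], 0], [[0.002, 0.04, -0.02], 0], [[0.002, 0.048, -0.036], 0], [[0.002, 0.05, -0.052], 0], [[0.002, 0.05, -0.066], 0], [[0.002, 0.05, -0.076], 0], [[0.002, 0.05, -0.08], 0], [[0.002, 0.05, -0.08], 0]])

```text
time: 27.57
eef_pos: [0.4807, 0.3059, 0.1922]
tool_rot: [-0.017, -3.138, 0.003]
contact_force: [0.4, -0.3, -6.4]
width: 0.0136
```

```bash
python3 t.py
python3 - <<'E'
from h import *
p,d=snap('scene','s6');q,d=snap('side','d6')
x=cv2.resize(p[90:230,290:420,::-1],None,fx=3,fy=3,interpolation=2);y=cv2.resize(q[90:230,140:270,::-1],None,fx=3,fy=3,interpolation=2)
cv2.imwrite('pics/c11.png',np.hstack([x,y]))
for n,f in(('scene','s6'),('side','d6')):
    Q=cloud(n,f).reshape(-1,3)
    k=(np.hypot(Q[:,0]-.4825,Q[:,1]-.304)<.045)&(Q[:,2]>.1)&(Q[:,2]<.13); P=Q[k]; z=P[:,2]; h,e=np.histogram(z,45); i=h.argmax(); 
    P=P[abs(z-e[i])<.004]; print('lid',len(P),cv2.minAreaRect((P[:,:2]*1000).astype(np.float32)),np.median(P[:,2]))
    k=(Q[:,2]>.0175)&(Q[:,2]<.026)&(abs(Q[:,0]-.4825)<.1)&(abs(Q[:,1]-.304)<.085);P=Q[k];print('rim',P[:,:2].min(0),P[:,:2].max(0))
E
```

```text
27.5667 [0.4807 0.3059 0.1922] tooly deg 89.39638032020099 tilt [-0.0032 -0.0017 -1.    ] F [ 0.3502 -0.315  -6.3977] T [-0.0456 -0.057   0.0223] w 0.013586104753939746
lid 301 ((482.2637634277344, 302.51568603515625), (66.1279525756836, 65.39636993408203), 62.227081298828125) 0.11714159506980261
rim [0.38976436 0.22881611] [0.5744613  0.38490676]
lid 280 ((481.24456787109375, 302.9233093261719), (67.65863037109375, 67.86624145507812), 46.155487060546875) 0.11898271829918022
rim [0.38936657 0.22873733] [0.57504772 0.38783871]
```

View pics/c11.png

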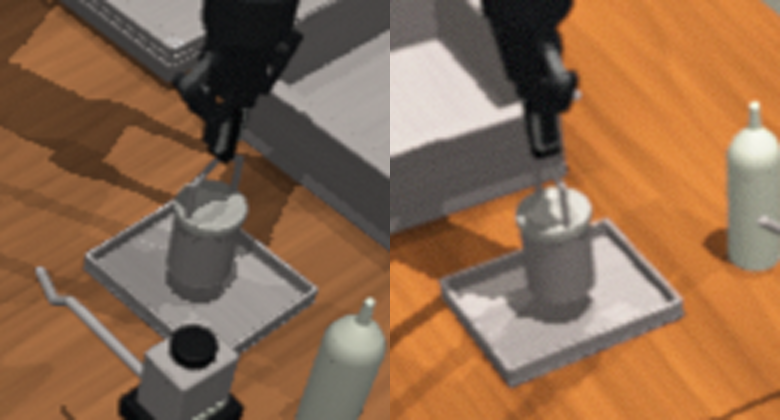

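Request:
send_rows(rows=[[[0, 0, -0.003], 0], [[0, 0, -0.007], 0], [[0, 0, -0.011], 0], [[0, 0, -0.015], 0], [[0, 0, -0.018], 0], [[0, 0, -0.021], 0], [[0, 0, -0.023], 0], [[0, 0, -0.024], 0]])

```text
time: 28.33
eef_pos: [0.4817, 0.3063, 0.1695]
tool_rot: [-0.017, -3.141, 0.001]
contact_force: [-0.4, -0.3, -6.6]
width: 0.0131
```

Request:
send_rows(rows=[[[0, 0, -0.0007], 0], [[0, 0, -0.0014], 0], [[0, 0, -0.002], 0], [[0, 0, -0.0025], 0], [[0, 0, -0.003], 0], [[0, 0, -0.0035], 0], [[0, 0, -0.004], 0], [[0, 0, -0.004], 0]])

```text
time: 29.0
eef_pos: [0.4817, 0.3063, 0.1654]
tool_rot: [-0.017, -3.141, 0.001]
contact_force: [0.2, 0.2, -6.1]
width: 0.0137
```

```bash
python3 avg.py 8
```

```text
29.4 F [ 0.03    0.2214 -6.1834] sd [0.4904 0.3118 0.2711] pos [0.4817 0.3063 0.1656]
scene [58.25    0.2549]
side [53.75    0.2552]
```

Not in contact yet, so I'll creep down further.

Request:
send_rows(rows=[[[0, 0, -0.0004], 0], [[0, 0, -0.0008], 0], [[0, 0, -0.0011], 0], [[0, 0, -0.0014], 0], [[0, 0, -0.0017], 0], [[0, 0, -0.002], 0], [[0, 0, -0.002], 0], [[0, 0, -0.002], 0]])

```text
time: 30.07
eef_pos: [0.4819, 0.3063, 0.1639]
tool_rot: [0.017, 3.141, -0.0]
contact_force: [-0.2, 0.8, -3.6]
width: 0.0138
```

```bash
python3 avg.py 6
```

```text
30.3667 F [-0.0855 -0.202  -2.5353] sd [0.5041 0.4647 0.6487] pos [0.4819 0.3063 0.1639]
scene [59.3333  0.2549]
side [52.6667  0.2553]
```

Contact with the pan floor. I'll take 0.5 mm more, then release.

Request:
send_rows(rows=[[[0, 0, -0.0003], 0], [[0, 0, -0.0006], 0], [[0, 0, -0.0008], 0], [[0, 0, -0.0008], 0], [[0, 0, -0.0008], 0], [[0, 0, -0.0008], 0], [[0, 0, -0.0008], 0], [[0, 0, -0.0008], 0]], newtons=25)

```text
time: 31.03
eef_pos: [0.4823, 0.3064, 0.1638]
tool_rot: [0.017, 3.14, 0.001]
contact_force: [-0.5, -0.4, 5.4]
width: 0.0138
```

```bash
python3 avg.py 6
```

```text
31.3333 F [-0.5511 -0.657   5.645 ] sd [0.6194 0.5295 0.3273] pos [0.4822 0.3064 0.1638]
scene [60.     0.255]
side [52.3333  0.2554]
```

Request:
send_rows(rows=[[[0, 0, 0], 0], [[0, 0, 0], 0], [[0, 0, 0], 0], [[0, 0, 0], 0], [[0, 0, 0], 0], [[0, 0, 0], 0], [[0, 0, 0], 0], [[0, 0, 0], 0]], grip=-0.1)

```text
time: 32.0
eef_pos: [0.4822, 0.3064, 0.1637]
tool_rot: [0.017, 3.14, 0.0]
contact_force: [-0.5, -0.2, -0.4]
width: 0.0386
```

Request:
send_rows(rows=[[[0, 0, 0.003], 0], [[0, 0, 0.01], 0], [[0, 0, 0.02], 0], [[0, 0, 0.035], 0], [[0, 0, 0.05], 0], [[0, 0, 0.065], 0], [[0, 0, 0.075], 0], [[0, 0, 0.08], 0]])

```text
time: 32.67
eef_pos: [0.4831, 0.3069, 0.2463]
tool_rot: [0.017, 3.137, 0.003]
contact_force: [0.6, -0.1, 0.4]
width: 0.0384
```

```bash
python3 t.py
python3 - <<'E'
from h import *
p,d=snap('scene','s7');q,d=snap('side','d7')
x=cv2.resize(p[90:230,290:420,::-1],None,fx=3,fy=3,interpolation=2);y=cv2.resize(q[90:230,140:270,::-1],None,fx=3,fy=3,interpolation=2)
cv2.imwrite('pics/c12.png',np.hstack([x,y]))
for n,f in(('scene','s7'),('side','d7')):
    W=cloud(n,f);Q=W.reshape(-1,3)
    k=(np.hypot(Q[:,0]-.4825,Q[:,1]-.304)<.045)&(Q[:,2]>.08)&(Q[:,2]<.097); P=Q[k]
    print('lid',len(P),cv2.minAreaRect((P[:,:2]*1000).astype(np.float32)),np.median(P[:,2]))
    k=(np.hypot(Q[:,0]-.4825,Q[:,1]-.304)<.045)&(Q[:,2]>.19)&(Q[:,2]<.206); P=Q[k]
    if len(P)>4: print('tab top',len(P),cv2.minAreaRect((P[:,:2]*1000).astype(np.float32)),np.median(P[:,2]))
    k=(abs(Q[:,1]-.0385)<.012)&(Q[:,0]>.61)&(Q[:,0]<.65)&(Q[:,2]>.16)&(Q[:,2]<.27);print('hook',np.median(Q[k][:,2]))
S=cloud('scene','s7')
for nm,(u,v) in dict(tin=(276,212),jar=(223,345),bottle=(405,205)).items(): print(nm,S[v,u])
E
```

```text
32.6667 [0.4831 0.3069 0.2463] tooly deg 89.38629187571911 tilt [ 0.0048  0.002  -1.    ] F [ 0.5706 -0.1417  0.3551] T [-0.0139  0.0105 -0.0229] w 0.03841413332381324
lid 327 ((483.3957214355469, 302.7635803222656), (67.35649871826172, 67.1053695678711), 66.07029724121094) 0.08879414563634053
tab top 59 ((483.3392028808594, 303.4666748046875), (25.30962562561035, 16.891111373901367), 1.5385708808898926) 0.19901595375580153
hook 0.2550044214320554
lid 323 ((482.6963195800781, 303.68060302734375), (68.46293640136719, 64.62647247314453), 75.49885559082031) 0.08938861427261029
tab top 63 ((482.9801330566406, 303.2948303222656), (20.60795021057129, 23.668132781982422), 81.26387786865234) 0.1995233964214935
hook 0.25516528967301527
tin [0.45015839 0.03335523 0.04602365]
jar [ 0.69477394 -0.28651724  0.08928354]
bottle [0.68430244 0.26442023 0.13350991]
```

View pics/c12.png

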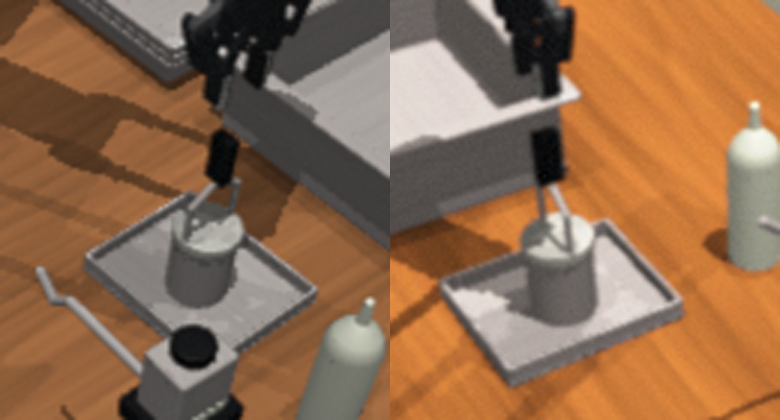

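The canister stands upright in the middle of the pan with the gripper clear, the hook is back up, and the bystanders haven't moved. I'll hand it in.

```bash
python3 -c "
from bench import env
print(env.job_done())"
```

```text
the job is handed in; nothing more can be done
None
```

I weighed the canister on the hook, put it in the pan and handed the job in at about 33 s. `env.job_done()` gives no verdict, so these are my own checks.

- **Weighing:** I lowered the canister slowly until the gripper carried about 0 N. The hook had sunk about 40 mm, which is roughly 6.0 N or 0.61 kg. I then opened the fingers, and it hung untouched for over 4 s with no visible swing or bounce.
- **Lifting off:** I gripped it again and raised it at about 20 mm/s. The hook followed it up and came back to its empty height.
- **Set-down:** In the last pictures the canister stands within about 1 mm of the pan centre. The lid is at 0.089 m, and the tab sits over the lid, so it is upright. The gripper is well clear, and the three bystanders are where they started, within measuring error.

**Small disagreements:**
- The wrist force while lifting read between 5.6 and 7.1 N, compared with about 6.0 N from the hook's sink. The force readings are noisy by about 0.5 N.
- The last step down pressed the canister into the pan with roughly 12 N, well under the 60 N limit.
- It came to rest on the hook about 6 mm higher than the loop's peak on the seat. I think the tab's lower edges sat on the V's slopes.

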